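# Stack the stop collars on the hand press spindle

## Task

Set up the hand press's depth stop: thread the three steel collars one at a time onto the upright stop spindle, the widest first, then the middle one, then the narrowest on top, each lying flat and fully home on what is below it, and let go. The spindle stands off-centre on an eccentric bush clamped at an unknown angle, so feel for it and lower each collar gently, without ramming or dropping it: the press must never be loaded with more than 25 N. Leave everything else on the bench where it is.

Things in the scene. Friction and masses are not known exactly. Their poses are not given: they have to be found in the camera images.
- press: grey cast iron hand press, fixed, turned by up to 0.25 rad: bed plate 120 (x) x 300 (y) x 30 mm high; 70 mm square column, head (top at 280 mm), ram (to 310 mm) and lever (knob at 400 mm) on the bed's +y half, all 120 mm or more from the seat point in plan; origin at the centre of the bed's underside
- seat (a point): centre of the round brass eccentric bush (31 mm across) let in flush with the bed's top face (press frame 0, -100, 30 mm; z up). On the bush, with its axis 7 mm to one side of this point, stands the firm, bare steel spindle, upright, 12 mm diameter, rising 52 mm above the bed, flat end with 1.2 mm rounded rim. The bush is clamped at any angle, so towards which side is not measured
- wide_mid (a point): the widest collar: loose plain steel stop collar (flat ring), 60 mm outside diameter, 14 mm high, bore 14.6 mm, about 290 g, lying flat on the bench at the start; this point is its centre, half-way up (7 mm above its underside), z axis along the bore. The collars differ only in outside diameter and swap places between starts
- middle_mid (a point): the middle collar: loose plain steel stop collar (flat ring), 48 mm outside diameter, 14 mm high, bore 14.6 mm, about 185 g, lying flat on the bench at the start; this point is its centre, half-way up (7 mm above its underside), z axis along the bore. The collars differ only in outside diameter and swap places between starts
- narrow_mid (a point): the narrowest collar: loose plain steel stop collar (flat ring), 36 mm outside diameter, 14 mm high, bore 14.6 mm, about 97 g, lying flat on the bench at the start; this point is its centre, half-way up (7 mm above its underside), z axis along the bore. The collars differ only in outside diameter and swap places between starts
- wide: the same widest collar, origin at the centre of its underside
- middle: the same middle collar, origin at the centre of its underside
- narrow: the same narrowest collar, origin at the centre of its underside
- hammer: tack hammer with a red steel head and handle, about 270 mm long, lying beyond the press; origin at the centre of its underside; bystander
- tin: open round tin of brass turn buttons, 76 mm across, 30 mm high; origin at the centre of its underside; bystander
- sanding_block: grey rubber sanding block 65 x 110 x 35 mm; origin at the centre of its underside; bystander
- oak_corner: L-shaped oak frame corner, legs 130 mm long, 35 mm wide, 28 mm high; origin under the outer corner of the L; bystander
Not all that is in view belongs to the job. What is shaped like the wide but yellow is not meant.

How it is judged (in metres and radians):
On the way, in this order (a step that is already met when the one before it is completed fails the run):
1. the widest collar is threaded and flat on the bed (horizontal distance between wide_mid and seat below 0.0125 m and z of wide_mid in the frame of seat between 0.005 and 0.009 m and angle between wide_mid's own z axis and vertical below 0.06 rad), for 0.2 s.
2. the middle collar is threaded and flat on the widest (all of step 1 and horizontal distance between middle_mid and seat below 0.0125 m and z of middle_mid in the frame of seat between 0.019 and 0.023 m and angle between middle_mid's own z axis and vertical below 0.06 rad), for 0.2 s.
3. the narrowest collar is threaded and flat on the middle one (all of step 2 and horizontal distance between narrow_mid and seat below 0.0125 m and z of narrow_mid in the frame of seat between 0.033 and 0.037 m and angle between narrow_mid's own z axis and vertical below 0.06 rad), for 0.2 s.
At the end, for the whole second after the job is handed in: All three collars are on the spindle: centres within 12.5 mm of the seat point in plan, half-way heights 7, 21 and 35 mm above the bed (widest, middle, narrowest; each within 2 mm), tilted less than 0.06 rad, slower than 0.02 m/s and untouched by the fingers (all of step 3 and linear speed of each of wide, middle, narrow below 0.02 m/s and contact force between each of wide, middle, narrow and the fingers below 0.1 N).
It fails at once if the press is loaded with more than 25 N by anything (contact force between press and anything else above 25 N).
It fails at once if a collar is dropped: it falls faster than 0.4 m/s with no finger touching it ((linear speed of wide above 0.4 m/s and contact force between wide and the fingers below 0.1 N) or (linear speed of middle above 0.4 m/s and contact force between middle and the fingers below 0.1 N) or (linear speed of narrow above 0.4 m/s and contact force between narrow and the fingers below 0.1 N)).
It fails at once if a bystander is moved by more than 20 mm (distance of any of hammer, tin, sanding_block, oak_corner from where it was at the start of the episode above 0.02 m).
It also fails if it takes over 72 s, if anything falls off the work surface, if the arm or the gripper's body presses on something with over 40 N, if the wrist force passes 120 N, or if a joint passes its speed limit or range.

## Robot

A 6-joint arm with a two-finger parallel gripper is mounted at the origin on the work surface. World frame = base frame: x ahead of the robot, y to its left, z up, the work surface at z = 0. Lengths are in m, angles in degrees, forces in N, time in s.
With the tool pointing down it reaches from about 0.425 to 0.925 m from the base axis. Payload 12.5 kg.
Tool frame: the origin (TCP) lies midway between the tips of the shut fingers; the grasp point (between the pads) lies 19 mm behind it; z points along the fingers, y is the line along which they close (so a half turn about z gives the same grasp; the last joint's range is limited). The gripper opens to 85 mm and grips with 20 to 120 N. Pads are 22 mm wide; open, the fingers measure 114 mm over their backs; the gripper's body (76 mm by 85 mm) begins 54 mm behind the grasp point. The pads swing forward as they close: fully open they stand 13 mm farther back than shut.
Start: joints at [64.882, 28.126, 89.318, -0, 62.55, -6.05], TCP at [0.204, 0.591, 0.231] pointing down, gripper open.
Joint ranges: [-177.58, 177.58], [-47.91, 125.51], [2.72, 160], [-65.01, 245.01], [3.68, 167.84], [-153.87, 153.87]. Speed limits (degrees/s): [127.2, 127.2, 159.86, 180, 180, 180].

## Interface

Orientations are given as [roll, pitch, yaw] about the fixed x, y, z axes, in that order (R = Rz(yaw) Ry(pitch) Rx(roll)).
In Python, from bench import telemetry, imaging, arm gives the robot as it stands.
- The arm moves only by the shell command python3 -m creep 'ROWS' [FORCE]. ROWS is JSON, one flat list of numbers, 7 for each row, row after row: the opening, from 0 (shut) to 1 (fully open), then the shift along the tool's x, y, z in cm, then the turn, a rotation vector about the tool's x, y, z in degrees. In form: [claw, dx, dy, dz, ax, ay, az, claw, dx, dy, dz, ax, ay, az, ...]. A call has 1 to 12 rows; each row is the pose to reach, as a shift and turn from the pose commanded when the call began, along the tool's axes at that moment; what a row does not reach only later rows make up. A row lasts 1/8 s, in which the tool goes at most 62.5 mm and 10.7 degrees, less where a joint would pass 70% of its speed; a pose out of reach is approached as far as the arm can. A call with a gripper value outside its range is refused whole. The fingers move at their own pace and stop on an object; FORCE is the grip in N (left out, the last holds). Time passes only in rows, so rows that repeat a pose let the fingers close. It gives the time, the measured TCP pose, the force, the opening and the grip force at its end, in the units of the state.
- telemetry.read_state(): the state, without advancing time (a new reading comes with each control period).
- imaging.get_image(name): name is "scene" or "top"; returns the picture (420x560x3 uint8, red, green, blue); there is no depth.
- imaging.get_calibration(name): a dict with "camera_matrix" (3x3 intrinsics, pixels), "dist_coeffs" ([k1, k2, p1, p2, k3] as OpenCV has them; the pictures are not rectified), "pose" (4x4, takes a point from camera to world coordinates). Camera axes: x right, y down, z forward; pixel columns grow to the right and rows downward; lengths in m; the calibration is good to about 2 mm. A picture is of the moment at which its call begins. get_calibration takes no time and is no camera call.
- arm.hand_in(): hands the job in; it is judged then, once.
The state is a dict: "t": time; "joint_pos": joint angles; "joint_velocities": joint speeds; "effort": joint torques, N m; "position": TCP position; "tool_rot": TCP orientation; "ft_force": force on the tool from outside, world axes, zero at the start; "moment": the same for the moment, N m; "opening": finger opening in m; "grip_force": force on a finger pad.
Only numpy, scipy, OpenCV 4.12 (cv2) and the standard library are available. Lean on these libraries where they do the work, as an engineer would, in place of code of your own. Each camera call takes 0.05 s, during which the arm holds its last target. There are 200 camera calls.

## Working session

There is one attempt and no reset: what is moved stays moved. The work goes in short steps, Python scripts to look and compute and a shell command to move; the robot and the scene stay as the last step left them, time stands still between calls to the robot, and variables do not carry over. Pictures are saved under pics/ and viewed, at most 10 in all, crops included, and the job is handed in when it is done.

```bash
mkdir -p pics; ls; python3 - <<'E'
from bench import telemetry, imaging
import cv2
print(telemetry.read_state())
for n in("top","scene"):
    im=imaging.get_image(n); cv2.imwrite(f"pics/{n}0.png",im[:,:,::-1])
    c=imaging.get_calibration(n); print(n,c)
E
```

```text
pics
{'t': 0.0, 'joint_pos': array([ 6.48824912e+01,  2.81625034e+01,  8.93516927e+01,  8.64545819e-04,
        6.25500397e+01, -6.05228386e+00]), 'joint_velocities': array([-0.07049772, -0.01974088, -0.03471226, -0.03395297,  0.16442901,
       -0.00412699]), 'effort': array([-4.40739677e-03, -6.18458748e+01, -2.61587638e+01, -2.60862371e-04,
        4.14270980e-03, -6.07445443e-06]), 'position': array([0.2040435 , 0.59049819, 0.23073615]), 'tool_rot': array([-1.79936203e+02, -7.53525266e-03,  1.60934372e+02]), 'ft_force': array([-0.48029946,  0.13895048, -0.16215936]), 'moment': array([ 0.03658829, -0.00600438,  0.00155835]), 'grip_force': 0.0, 'opening': 0.08524387126956538}
top {'camera_matrix': array([[426.52318534,   0.        , 274.35976665],
       [  0.        , 426.52318534, 206.25862788],
       [  0.        ,   0.        ,   1.        ]]), 'dist_coeffs': array([0.01319523, 0.        , 0.        , 0.        , 0.        ]), 'pose': array([[ 0.00571875, -0.98435315,  0.17611407,  0.33392136],
       [-0.99997136, -0.00475613,  0.00588755, -0.00601907],
       [-0.00495781, -0.1761427 , -0.98435216,  1.1263266 ],
       [ 0.        ,  0.        ,  0.        ,  1.        ]])}
scene {'camera_matrix': array([[436.62761821,   0.        , 280.75738328],
       [  0.        , 436.62761821, 203.96475151],
       [  0.        ,   0.        ,   1.        ]]), 'dist_coeffs': array([-0.12732054,  0.        ,  0.        ,  0.        ,  0.        ]), 'pose': array([[ 0.30338212,  0.81425306, -0.49492549,  1.14998888],
       [ 0.95277057, -0.26668619,  0.14528148, -0.19040007],
       [-0.0136939 , -0.51562625, -0.85670418,  1.12718174],
       [ 0.        ,  0.        ,  0.        ,  1.        ]])}
```

View pics/top0.png

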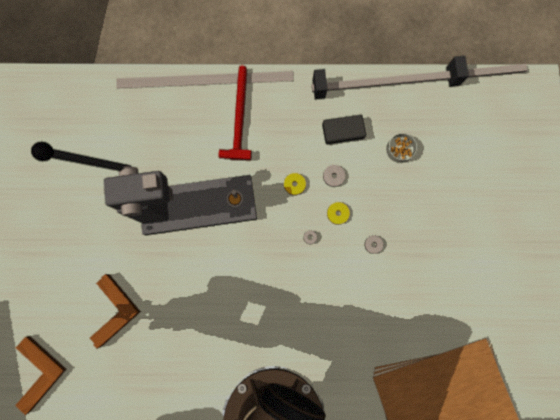

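View pics/scene0.png

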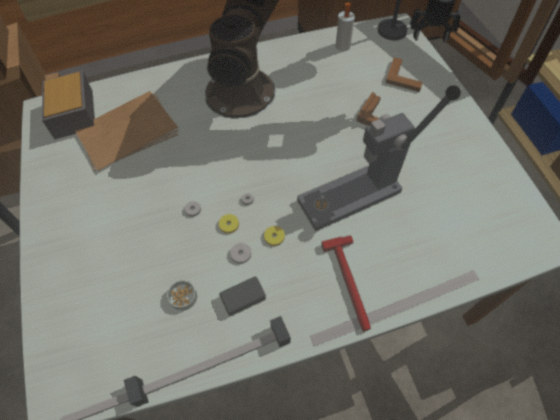

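The top view shows three silver rings at (335,176), (375,244) and (311,237). The yellow decoys are at (295,184) and (338,213), and the bush and spindle are at (235,198). By size I expect wide = (335,176), middle = (375,244) and narrow = (311,237). I'll check that in one close crop.

```bash
cat > h.py <<'E'
import numpy as np, cv2
from bench import telemetry, imaging
def ray(n,uv):
    c=imaging.get_calibration(n); p=cv2.undistortPoints(np.float64([[uv]]),c["camera_matrix"],c["dist_coeffs"])[0,0]
    T=c["pose"]; return T[:3,3],T[:3,:3]@np.r_[p,1]
def at_z(n,uv,z):
    o,d=ray(n,uv); return o+d*(z-o[2])/d[2]
def proj(n,P):
    c=imaging.get_calibration(n); T=np.linalg.inv(c["pose"])
    return cv2.projectPoints(np.float64(P).reshape(-1,1,3),cv2.Rodrigues(T[:3,:3])[0],T[:3,3],c["camera_matrix"],c["dist_coeffs"])[0][:,0]
E
python3 - <<'E'
import cv2,numpy as np
from h import *
a=cv2.imread("pics/top0.png")
cv2.imwrite("pics/c1.png",cv2.resize(a[150:262,205:397],None,fx=4,fy=4,interpolation=cv2.INTER_CUBIC))
b=cv2.imread("pics/scene0.png")
cv2.imwrite("pics/c2.png",cv2.resize(b[170:275,170:350],None,fx=4.4,fy=4.4,interpolation=cv2.INTER_CUBIC))
E
```

```text
(no output)
```

View pics/c1.png

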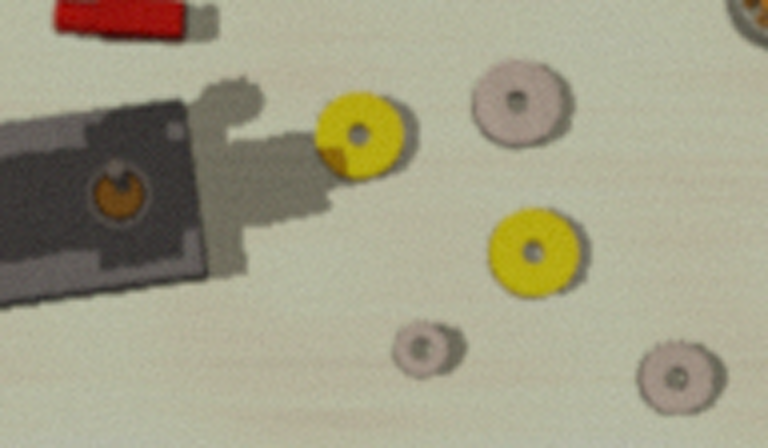

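View pics/c2.png

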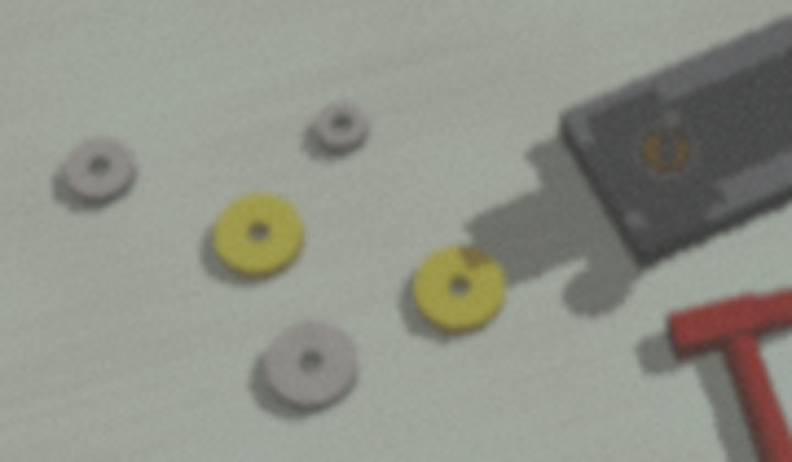

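The crops confirm it: wide is at top-view pixel (334,176), middle at (374,244) and narrow at (310,237). The bush is at (234.5,198), and the spindle shows as a grey notch on its upper side. Next I'll fit circles to get metric positions and enlarge the bush.

```bash
cat > fit.py <<'E'
from h import *
from scipy.optimize import minimize
th=np.linspace(0,2*np.pi,60)
def circ(x,y,r,z): return np.c_[x+r*np.cos(th),y+r*np.sin(th),0*th+z]
def hullmask(n,P,box,s=8):
    u0,v0,w,h=box; p=(proj(n,P)-[u0,v0]+.5)*s
    m=np.zeros((h*s,w*s),np.float32); cv2.fillConvexPoly(m,cv2.convexHull(p.astype(np.float32)).astype(np.int32),1)
    return cv2.resize(m,(w,h),interpolation=cv2.INTER_AREA)
def silver(n,a,P0,r):
    # centre of silver collar lying on bench, by matching its silhouette (redness over bench)
    u,v=proj(n,[P0])[0].astype(int); box=(u-22,v-22,44,44)
    b=a[v-22:v+22,u-22:u+22].astype(float); s=cv2.GaussianBlur(b,(0,0),.6)
    f=(s[:,:,2]-s[:,:,1])/(s.sum(2)/3)   # red minus green, BGR
    def cost(x):
        m=hullmask(n,np.r_[circ(x[0],x[1],r,.014),circ(x[0],x[1],r,0)],box)
        A=np.c_[m.ravel(),np.ones(m.size)]; return np.linalg.lstsq(A,f.ravel(),rcond=None)[1][0]
    R=minimize(cost,P0[:2],method="Nelder-Mead",options=dict(initial_simplex=np.array(P0[:2])+[[0,0],[.005,0],[0,.005]],xatol=1e-5))
    return R.x,R.fun
E
python3 - <<'E'
from fit import *
I={n:cv2.imread(f"pics/{n}0.png") for n in("top","scene")}
for nm,uv,r in(("wide",(334,176),.03),("middle",(374,244),.024),("narrow",(310,237),.018)):
    P=at_z("top",uv,.014)
    for n in I:
        print(nm,n,[(rr,np.round(x*1000,1),round(c,4)) for rr in(.03,.024,.018) for x,c in[silver(n,I[n],P,rr)]])
for n in I: print(n,[list(at_z(n,p,.03).round(4)) for p in([(234.5,198.2)] if n=="top" else [(170+665/4.4,170+152/4.4)])])
A=cv2.resize(I["top"][180:216,216:256],None,fx=9,fy=9,interpolation=cv2.INTER_CUBIC)
B=cv2.resize(I["scene"][185:221,300:340],None,fx=9,fy=9,interpolation=cv2.INTER_CUBIC)
cv2.imwrite("pics/bush.png",cv2.convertScaleAbs(np.hstack([A,B]),alpha=1.7))
E
```

```text
wide top [(0.03, array([ 619.5, -160.2]), np.float64(0.2563)), (0.024, array([ 620.4, -159.9]), np.float64(0.9817)), (0.018, array([ 626.1, -164.6]), np.float64(1.9621))]
wide scene [(0.03, array([ 619. , -157.9]), np.float64(0.5375)), (0.024, array([ 619.2, -157.4]), np.float64(0.6143)), (0.018, array([ 620.7, -165.2]), np.float64(0.8166))]
middle top [(0.03, array([ 438.8, -265.7]), np.float64(0.7806)), (0.024, array([ 435.1, -260.6]), np.float64(0.3593)), (0.018, array([ 434.5, -259. ]), np.float64(0.9735))]
middle scene [(0.03, array([ 440.9, -258.3]), np.float64(0.2182)), (0.024, array([ 435. , -258.3]), np.float64(0.1463)), (0.018, array([ 434.5, -259.1]), np.float64(0.1899))]
narrow top [(0.03, array([453.8, -91.9]), np.float64(0.7858)), (0.024, array([450.9, -96.1]), np.float64(0.5689)), (0.018, array([452.7, -93.8]), np.float64(0.4132))]
narrow scene [(0.03, array([442. , -87.8]), np.float64(0.3011)), (0.024, array([455.3, -92.2]), np.float64(0.2719)), (0.018, array([452.8, -91.5]), np.float64(0.232))]
top [[np.float64(0.551), np.float64(0.1051), np.float64(0.03)]]
scene [[np.float64(0.5549), np.float64(0.1075), np.float64(0.03)]]
```

View pics/bush.png

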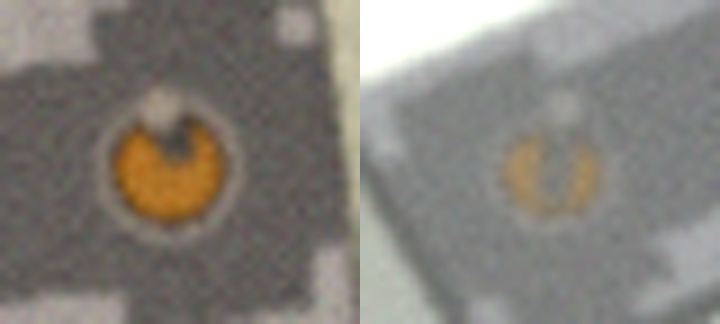

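```bash
python3 - <<'E'
from h import *
T=lambda x,y,n:((x+.5)/9-.5+216,(y+.5)/9-.5+180) if n=="top" else ((x-360+.5)/9-.5+300,(y+.5)/9-.5+185)
for n,bc,sc in(("top",(170,165),(161,105)),("scene",(552,173),(565,105))):
    b=at_z(n,T(*bc,n),.03); s=at_z(n,T(*sc,n),.082)
    d=(s-b)[:2]; print(n,b.round(4),s.round(4),d.round(4),np.hypot(*d),np.degrees(np.arctan2(d[1],d[0])))
# two-view triangulation of spindle top
o1,d1=ray("top",T(161,105,"top"));o2,d2=ray("scene",T(565,105,"scene"))
A=np.c_[d1,-d2];t=np.linalg.lstsq(A,o2-o1,rcond=None)[0];print(o1+d1*t[0],o2+d2*t[1])
# press yaw: edge of bed
import json
a=cv2.imread("pics/top0.png")
pts=[(256,220),(148,234)]
E
```

```text
top [0.5519 0.1053 0.03  ] [0.5585 0.1029 0.082 ] [ 0.0067 -0.0024] 0.007086289275427016 -19.783189241467788
scene [0.5522 0.1077 0.03  ] [0.5584 0.1062 0.082 ] [ 0.0062 -0.0016] 0.006436138367322283 -14.10258110667052
[0.55837128 0.10282785 0.08269134] [0.55905998 0.10582566 0.08315211]
```

```bash
cat >> h.py <<'E'
def go(x,y,z,yaw=None):
    "print shift (cm, tool axes) and az (deg) from the present pose to a world target, tool down"
    from scipy.spatial.transform import Rotation as R
    s=telemetry.read_state(); r=R.from_euler("xyz",s["tool_rot"],degrees=True)
    t=R.from_euler("xyz",[180,0,s["tool_rot"][2] if yaw is None else yaw],degrees=True)
    print("t",round(s["t"],2),"pos",s["position"].round(4),"yaw",s["tool_rot"][2].round(2),"F",s["ft_force"].round(1),"open",round(s["opening"],4),
      "-> shift",(r.inv().apply(np.array([x,y,z])-s["position"])*100).round(2),"turn",np.degrees((r.inv()*t).as_rotvec()).round(2))
E
cat > chk.py <<'E'
# guard between hand-typed moves: report, fail if vertical/horizontal force changed beyond limit
import sys
from h import *
s=telemetry.read_state(); f=s["ft_force"]; lim=float(sys.argv[1]); base=float(sys.argv[2]) if len(sys.argv)>2 else 0
print("t %.2f z %.4f F %s open %.4f"%(s["t"],s["position"][2],f.round(1),s["opening"]))
sys.exit(abs(f[2]-base)>lim or np.hypot(*f[:2])>lim+2)
E
python3 -c "
from h import *
go(.619,-.159,.10,90)"
python3 -m creep '[0.82,-63.8,-57.3,13,0,0,70.9, 0.82,-63.8,-57.3,13,0,0,70.9, 0.82,-63.8,-57.3,13,0,0,70.9, 0.82,-63.8,-57.3,13,0,0,70.9, 0.82,-63.8,-57.3,13,0,0,70.9, 0.82,-63.8,-57.3,13,0,0,70.9, 0.82,-63.8,-57.3,13,0,0,70.9, 0.82,-63.8,-57.3,13,0,0,70.9, 0.82,-63.8,-57.3,13,0,0,70.9, 0.82,-63.8,-57.3,13,0,0,70.9, 0.82,-63.8,-57.3,13,0,0,70.9, 0.82,-63.8,-57.3,13,0,0,70.9]' 25
python3 -c "
from h import *
go(.619,-.159,.03,90)"
```

```text
t 0.1 pos [0.2041 0.5905 0.2308] yaw 160.93 F [-0.4  0.4 -0.1] open 0.0853 -> shift [-63.71 -57.27  13.13] turn [-5.000e-02  3.000e-02  7.093e+01]
t: 1.6
position: [0.5644, -0.0598, 0.1184]
tool_rot: [-180.0, -0.0, 90.0]
ft_force: [0.7, 0.6, 0.2]
opening: 0.0702
grip_force: 0.0
t 1.6 pos [ 0.5644 -0.0598  0.1184] yaw 90.01 F [0.7 0.6 0.2] open 0.0702 -> shift [-9.92  5.46  8.83] turn [-0.01 -0.01  0.01]
```

```bash
python3 -m creep '[0.82,-9.9,5.5,5,0,0,0, 0.82,-9.9,5.5,5,0,0,0, 0.82,-9.9,5.5,9.3,0,0,0, 0.82,-9.9,5.5,9.8,0,0,0, 0.82,-9.9,5.5,10.3,0,0,0, 0.82,-9.9,5.5,10.3,0,0,0]' | tr '\n' ' '; python3 chk.py 3 &&
python3 -m creep '[0.82,0,0,0.3,0,0,0]' >/dev/null && python3 chk.py 3 &&
python3 -m creep '[0.82,0,0,0.3,0,0,0]' >/dev/null && python3 chk.py 3 &&
python3 -m creep '[0.82,0,0,0.3,0,0,0]' >/dev/null && python3 chk.py 3 &&
python3 -m creep '[0.82,0,0,0.2,0,0,0]' >/dev/null && python3 chk.py 3 &&
python3 -m creep '[0.82,0,0,0.2,0,0,0]' >/dev/null && python3 chk.py 3 &&
python3 -m creep '[0.82,0,0,0.2,0,0,0]' >/dev/null && python3 chk.py 3 &&
python3 -m creep '[0.82,0,0,0.2,0,0,0]' >/dev/null && python3 chk.py 3
```

```text
t: 2.35 position: [0.6193, -0.1563, 0.0171] tool_rot: [179.9, 0.0, 90.1] ft_force: [-0.3, -1.1, -0.4] opening: 0.0696 grip_force: 0.0 t 2.35 z 0.0171 F [-0.3 -1.1 -0.4] open 0.0696False
```

```bash
sed -i 's/sys.exit(\(.*\))$/sys.exit(int(\1))/' chk.py; 
python3 -m creep '[0.82,0,0,0.3,0,0,0, 0.82,0,0,0.5,0,0,0]' >/dev/null && python3 chk.py 3 &&
python3 -m creep '[0.82,0,0,0.3,0,0,0]' >/dev/null && python3 chk.py 3 &&
python3 -m creep '[0.82,0,0,0.3,0,0,0]' >/dev/null && python3 chk.py 3 &&
python3 -m creep '[0.82,0,0,0.3,0,0,0]' >/dev/null && python3 chk.py 3 &&
python3 -m creep '[0.82,0,0,0.2,0,0,0]' >/dev/null && python3 chk.py 3 &&
python3 -m creep '[0.82,0,0,0.2,0,0,0]' >/dev/null && python3 chk.py 3 &&
python3 -m creep '[0.82,0,0,0.2,0,0,0]' >/dev/null && python3 chk.py 3 &&
python3 -m creep '[0.82,0,0,0.2,0,0,0]' >/dev/null && python3 chk.py 3
python3 -c "
from h import *
go(.619,-.159,.03,90)"
```

```text
t 2.60 z 0.0115 F [-0.5  0.9 -0.4] open 0.0701
t 2.73 z 0.0081 F [ 0.2 -0.3  0. ] open 0.0700
t 2.85 z 0.0047 F [ 0.9 -0.6  0.5] open 0.0699
t 2.98 z 0.0016 F [ 1.   0.8 -0.6] open 0.0699
t 3.10 z -0.0004 F [ 0.8 -0.1 -0.8] open 0.0699
t 3.23 z -0.0023 F [ 0.3 -1.   1.1] open 0.0700
t 3.35 z -0.0042 F [ 0.3 -0.4 -0.5] open 0.0700
t 3.48 z -0.0063 F [-0.3  0.   0.4] open 0.0700
t 3.48 pos [ 0.6188 -0.1567 -0.0063] yaw 90.03 F [-0.3  0.   0.4] open 0.07 -> shift [-0.23  0.02 -3.63] turn [ 0.01 -0.    0.03]
```

```bash

python3 -m creep '[0.82,-0.23,0,-0.2,0,0,0, 0.65,-0.23,0,-0.2,0,0,0, 0.65,-0.23,0,-0.2,0,0,0, 0.65,-0.23,0,-0.2,0,0,0]' 20 | tr '\n' ' '; python3 chk.py 8
```

```text
t: 3.98 position: [0.619, -0.1594, -0.0037] tool_rot: [180.0, 0.0, 90.0] ft_force: [-0.8, -3.1, 6.2] opening: 0.0578 grip_force: 22.0 t 3.98 z -0.0037 F [-0.8 -3.1  6.2] open 0.0578
```

```bash

python3 -m creep '[0.84,0,0,0,0,0,0, 0.84,0,0,0,0,0,0, 0.84,0,0,0,0,0,10, 0.84,0,0,0,0,0,20, 0.84,0,0,0,0,0,30, 0.84,0,0,0,0,0,40, 0.84,0,0,0,0,0,50, 0.84,0,0,0,0,0,60, 0.84,0,0,0,0,0,70, 0.84,0,0,0,0,0,80, 0.84,0,0,0,0,0,90, 0.84,0,0,0,0,0,90]' 20 | tr '\n' ' '; python3 chk.py 8 && python3 -m creep '[0.6,0,0,0,0,0,0, 0.5,0,0,0,0,0,0, 0.5,0,0,0,0,0,0, 0.5,0,0,0,0,0,0]' 25| tr '\n' ' ' ; python3 chk.py 8
```

```text
t: 5.48 position: [0.6187, -0.1589, -0.0043] tool_rot: [-180.0, 0.0, 0.1] ft_force: [0.6, -0.6, 0.4] opening: 0.0719 grip_force: 0.0 t 5.47 z -0.0043 F [ 0.6 -0.6  0.4] open 0.0719
t: 5.98 position: [0.6188, -0.159, -0.0038] tool_rot: [180.0, -0.0, 0.1] ft_force: [-1.8, -0.0, 5.4] opening: 0.0597 grip_force: 26.4 t 5.97 z -0.0038 F [-1.8 -0.   5.4] open 0.0597
```

```bash

python3 -m creep '[0.5,0,0,-2,0,0,0, 0.5,0,0,-7,0,0,0, 0.5,0,0,-12.4,0,0,0, 0.5,-1.5,-6.3,-12.4,0,0,0, 0.5,-3,-12.6,-12.4,0,0,0, 0.5,-4.5,-18.8,-12.4,0,0,0, 0.5,-5.5,-24,-12.4,0,0,0, 0.5,-6,-26.3,-12.4,0,0,0, 0.5,-6,-26.3,-12.4,0,0,0, 0.5,-6,-26.3,-12.4,0,0,0]' 25 | tr '\n' ' '; python3 - <<'E'
from h import *
for k in range(4): print(telemetry.read_state()["ft_force"])
go(.5587,.1043,.09,0)
T=imaging.get_image("top")[:,:,::-1]; S=imaging.get_image("scene")[:,:,::-1]
cv2.imwrite("pics/top1.png",T);cv2.imwrite("pics/scene1.png",S)
p=proj("top",[[.5587,.1043,.1]])[0];q=proj("scene",[[.5587,.1043,.1]])[0];print(p,q)
c=lambda a,p:cv2.resize(a[int(p[1])-25:int(p[1])+25,int(p[0])-33:int(p[0])+33],None,fx=6,fy=6,interpolation=cv2.INTER_CUBIC)
cv2.imwrite("pics/d1.png",np.hstack([c(T,p),c(S,q)]))
go(.5587,.1043,.09,0)
E
```

```text
t: 7.22 position: [0.5589, 0.1034, 0.1204] tool_rot: [-180.0, -0.0, 0.0] ft_force: [-1.0, -0.5, -3.3] opening: 0.0589 grip_force: 28.9 [-1.01056086 -0.53692181 -3.30216857]
[-1.01056086 -0.53692181 -3.30216857]
[-1.01056086 -0.53692181 -3.30216857]
[-1.01056086 -0.53692181 -3.30216857]
t 7.22 pos [0.5589 0.1034 0.1204] yaw 0.05 F [-1.  -0.5 -3.3] open 0.0589 -> shift [-0.02 -0.09  3.04] turn [-0.   -0.04  0.05]
[232.1510878  189.60683814] [322.18372313 193.05417795]
t 7.33 pos [0.5589 0.1029 0.1201] yaw -0.03 F [ 0.   0.  -2.9] open 0.0592 -> shift [-0.02 -0.14  3.01] turn [-0.   -0.02 -0.03]
```

View pics/d1.png

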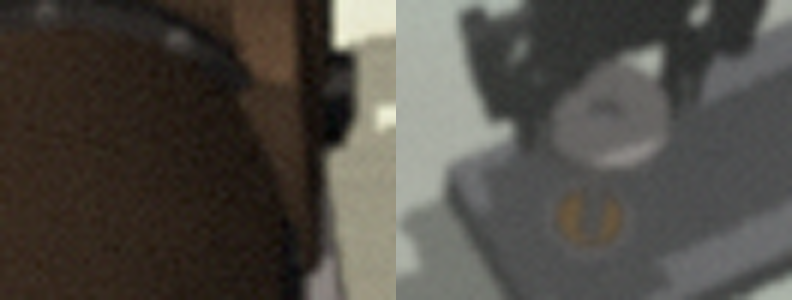

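The scene view shows the wide collar held level. Its bore is at about scene pixel (323.4,184.7), above the bush at about (321,203.7). I'll use it to find the scene camera's bias.

```bash
python3 - <<'E'
from fit import *
x,y,zb=.5589,.1029,.1239
P=proj("scene",np.r_[circ(x,y,.03,zb),circ(x,y,.03,zb+.014)])
c=lambda p:((p-[289,168]+.5)*6+[396,0]).round(0)
print("pred extents L/R/T/B",c(P.min(0)),c(P.max(0)),"bore centre top",c(proj("scene",[[x,y,zb+.014]])[0]),"top face",c(P[60:].min(0)),c(P[60:].max(0)))
print("5mm moves", [(c(proj("scene",[[x+a,y+b,zb+.014]])[0])) for a,b in((.005,0),(0,.005))])
E
```

```text
pred extents L/R/T/B [533.  55.] [667. 182.] bore centre top [601. 109.] top face [535.  55.] [667. 166.]
5mm moves [array([605., 118.]), array([611., 107.])]
```

```bash

python3 -m creep '[0.5,0,-0.06,2,0,0,0, 0.5,0,-0.06,3.2,0,0,0, 0.5,0,-0.06,3.7,0,0,0, 0.5,0,-0.06,3.8,0,0,0]' 25 >/dev/null; python3 chk.py 3 -2.9 &&
python3 -m creep '[0.5,0,0,0.1,0,0,0]' >/dev/null && python3 chk.py 3 -2.9 &&
python3 -m creep '[0.5,0,0,0.1,0,0,0]' >/dev/null && python3 chk.py 3 -2.9 &&
python3 -m creep '[0.5,0,0,0.1,0,0,0]' >/dev/null && python3 chk.py 3 -2.9 &&
python3 -m creep '[0.5,0,0,0.1,0,0,0]' >/dev/null && python3 chk.py 3 -2.9 &&
python3 -m creep '[0.5,0,0,0.1,0,0,0]' >/dev/null && python3 chk.py 3 -2.9 &&
python3 -m creep '[0.5,0,0,0.1,0,0,0]' >/dev/null && python3 chk.py 3 -2.9 &&
python3 -m creep '[0.5,0,0,0.1,0,0,0]' >/dev/null && python3 chk.py 3 -2.9 &&
python3 -m creep '[0.5,0,0,0.1,0,0,0]' >/dev/null && python3 chk.py 3 -2.9
python3 -c "
from h import *
go(.5587,.1035,.078,0)"
```

```text
t 7.83 z 0.0818 F [-0.3 -0.5 -2.8] open 0.0593
t 7.95 z 0.0812 F [ 0.3 -0.3 -2.7] open 0.0595
t 8.07 z 0.0802 F [ 1.1 -0.6 -3.4] open 0.0591
t 8.20 z 0.0790 F [-0.6  0.6 -2.3] open 0.0593
t 8.32 z 0.0779 F [ 0.3 -0.2 -3.3] open 0.0593
t 8.45 z 0.0769 F [ 0.4 -0.5 -3. ] open 0.0599
t 8.57 z 0.0758 F [ 0.7 -0.1 -2.8] open 0.0592
t 8.70 z 0.0748 F [-0.6  0.3 -3. ] open 0.0592
t 8.82 z 0.0738 F [ 0.5  0.8 -2.9] open 0.0595
t 8.82 pos [0.5586 0.1045 0.0738] yaw 0.03 F [ 0.5  0.8 -2.9] open 0.0595 -> shift [ 0.01  0.1  -0.42] turn [-0.    0.    0.03]
```

```bash

python3 -m creep '[0.5,0,0,0.3,0,0,0, 0.5,0,0,0.6,0,0,0]' 25 >/dev/null; python3 chk.py 3 -2.9 &&
python3 -m creep '[0.5,0,0,0.3,0,0,0, 0.5,0,0,0.7,0,0,0]' >/dev/null && python3 chk.py 3 -2.9 &&
python3 -m creep '[0.5,0,0,0.4,0,0,0, 0.5,0,0,0.8,0,0,0]' >/dev/null && python3 chk.py 3 -2.9 &&
python3 -m creep '[0.5,0,0,0.4,0,0,0, 0.5,0,0,0.8,0,0,0]' >/dev/null && python3 chk.py 3 -2.9 &&
python3 -m creep '[0.5,0,0,0.4,0,0,0, 0.5,0,0,0.8,0,0,0]' >/dev/null && python3 chk.py 3 -2.9 &&
python3 -m creep '[0.5,0,0,0.3,0,0,0, 0.5,0,0,0.5,0,0,0, 0.5,0,0,0.6,0,0,0, 0.5,0,0,0.6,0,0,0]' >/dev/null && python3 chk.py 3 -2.9 
python3 -c "
from h import *
go(.5587,.1035,.026,0)"
```

```text
t 9.07 z 0.0676 F [ 0.2  0.7 -3. ] open 0.0596
t 9.32 z 0.0606 F [-0.6  0.2 -2.7] open 0.0592
t 9.57 z 0.0526 F [ 0.2  0.6 -2.7] open 0.0591
t 9.82 z 0.0446 F [-0.7  0.3 -3.2] open 0.0594
t 10.07 z 0.0366 F [ 0.8 -0.1 -3.1] open 0.0596
t 10.57 z 0.0309 F [-0.7 -0.  -2.2] open 0.0595
t 10.57 pos [0.5586 0.1045 0.0309] yaw 0.03 F [-0.7 -0.  -2.2] open 0.0595 -> shift [0.01 0.1  0.49] turn [-0.   -0.    0.03]
```

```bash

python3 -m creep '[0.5,0,0,0.2,0,0,0, 0.5,0,0,0.2,0,0,0]' 25 >/dev/null; python3 chk.py 3 -2.9 &&
python3 -m creep '[0.5,0,0,0.1,0,0,0]' >/dev/null && python3 chk.py 3 -2.9 &&
python3 -m creep '[0.5,0,0,0.05,0,0,0]' >/dev/null && python3 chk.py 2 -2.9 &&
python3 -m creep '[0.5,0,0,0.05,0,0,0]' >/dev/null && python3 chk.py 2 -2.9 &&
python3 -m creep '[0.5,0,0,0.05,0,0,0]' >/dev/null && python3 chk.py 2 -2.9 &&
python3 -m creep '[0.5,0,0,0.05,0,0,0]' >/dev/null && python3 chk.py 2 -2.9 &&
python3 -m creep '[0.5,0,0,0.05,0,0,0]' >/dev/null && python3 chk.py 2 -2.9 &&
python3 -m creep '[0.5,0,0,0.05,0,0,0]' >/dev/null && python3 chk.py 2 -2.9 
python3 -c "
from h import *
go(.5587,.1035,.026,0)"
```

```text
t 10.82 z 0.0288 F [-0.1 -0.6 -3.1] open 0.0594
t 10.95 z 0.0279 F [-0.3  0.2 -2.8] open 0.0594
t 11.07 z 0.0273 F [ 0.3 -0.4 -3.4] open 0.0595
t 11.20 z 0.0268 F [-0.1 -0.2 -3.2] open 0.0595
t 11.32 z 0.0263 F [ 0.2 -0.1 -3.5] open 0.0595
t 11.45 z 0.0261 F [-2.  -1.3  6.9] open 0.0593
t 11.45 pos [0.5587 0.1045 0.0261] yaw 0.04 F [-2.  -1.3  6.9] open 0.0593 -> shift [0.   0.1  0.01] turn [-0.   -0.01  0.04]
```

```bash

python3 -m creep '[0.5,0,0,-0.02,0,0,0, 0.8,0,0,-0.02,0,0,0, 0.82,0,0,-0.02,0,0,0, 0.82,0,0,-0.02,0,0,0]' 25 | tr '\n' ' '; python3 chk.py 3 && python3 -m creep '[0.82,0,0,-0.5,0,0,0, 0.82,0,0,-3,0,0,0, 0.82,0,0,-8,0,0,0, 0.82,0,0,-12,0,0,0, 0.82,-2,5,-12,0,0,0, 0.72,-4,11,-12,0,0,0, 0.72,-6,17,-12,0,0,0, 0.72,-8,23,-12,0,0,0, 0.72,-10,29,-12,0,0,0, 0.72,-12.4,36.4,-12,0,0,0, 0.72,-12.4,36.4,-8,0,0,0, 0.72,-12.4,36.4,-4,0,0,0]' | tr '\n' ' '
python3 - <<'E'
from fit import *
go(.435,-.2595,.02,0)
S=imaging.get_image("scene")[:,:,::-1];T=imaging.get_image("top")[:,:,::-1]
p=proj("scene",[[.5587,.1045,.04]])[0];q=proj("top",[[.5587,.1045,.04]])[0]
c=lambda a,p:cv2.resize(a[int(p[1])-25:int(p[1])+25,int(p[0])-33:int(p[0])+33],None,fx=6,fy=6,interpolation=cv2.INTER_CUBIC)
cv2.imwrite("pics/e1.png",np.hstack([c(T,q),c(S,p)]))
E
```

```text
t: 11.95 position: [0.5587, 0.1045, 0.0261] tool_rot: [-180.0, -0.0, 0.0] ft_force: [-0.9, -0.7, -0.1] opening: 0.0699 grip_force: 0.0 t 11.95 z 0.0261 F [-0.9 -0.7 -0.1] open 0.0699
t: 13.45 position: [0.4345, -0.2614, 0.0658] tool_rot: [179.9, -0.1, -0.1] ft_force: [0.6, 0.0, -0.5] opening: 0.0614 grip_force: 0.0 t 13.45 pos [ 0.4345 -0.2614  0.0658] yaw -0.13 F [ 0.6  0.  -0.5] open 0.0614 -> shift [ 0.04 -0.2   4.58] turn [ 0.08 -0.1  -0.13]
```

View pics/e1.png

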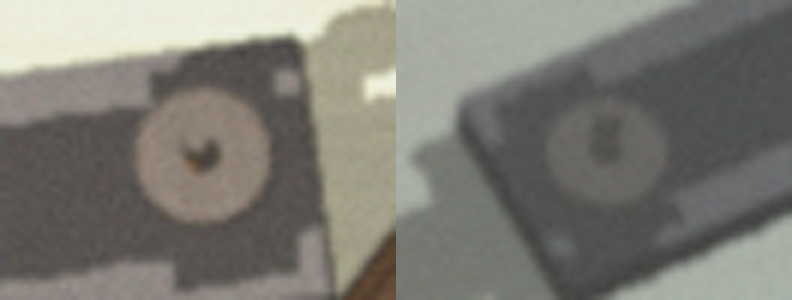

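Both views show the wide collar threaded and flat, with the spindle in its bore. Next is the middle collar.

```bash

python3 -m creep '[0.72,0,0,3,0,0,0, 0.72,0,0,5,0,0,0, 0.72,0,0,6.2,0,0,0, 0.72,0,0,6.75,0,0,0, 0.72,0,0,6.75,0,0,0]' 20 | tr '\n' ' '; python3 chk.py 4 && python3 -m creep '[0.5,0,0,0,0,0,0, 0.4,0,0,0,0,0,0, 0.4,0,0,0,0,0,0]' 20 | tr '\n' ' '; python3 chk.py 9 && python3 -m creep '[0.72,0,0,0,0,0,0, 0.72,0,0,0,0,0,0, 0.72,0,0,0,0,0,-10, 0.72,0,0,0,0,0,-20, 0.72,0,0,0,0,0,-30, 0.72,0,0,0,0,0,-40, 0.72,0,0,0,0,0,-50, 0.72,0,0,0,0,0,-60, 0.72,0,0,0,0,0,-70, 0.72,0,0,0,0,0,-80, 0.72,0,0,0,0,0,-90, 0.72,0,0,0,0,0,-90]' 20 | tr '\n' ' '; python3 chk.py 8 && python3 -m creep '[0.5,0,0,0,0,0,0, 0.4,0,0,0,0,0,0, 0.4,0,0,0,0,0,0, 0.4,0,0,0,0,0,0]' 25| tr '\n' ' ' ; python3 chk.py 8; python3 -c "
from h import *
go(.5587,.1045,.12,90)"
```

```text
t: 14.18 position: [0.4351, -0.2596, -0.001] tool_rot: [180.0, -0.0, 0.0] ft_force: [-0.6, 0.8, 0.4] opening: 0.0614 grip_force: 0.0 t 14.18 z -0.0010 F [-0.6  0.8  0.4] open 0.0614
t: 14.55 position: [0.4351, -0.2597, -0.0007] tool_rot: [180.0, -0.1, 0.0] ft_force: [-0.2, 1.0, 6.8] opening: 0.0464 grip_force: 20.8 t 14.55 z -0.0007 F [-0.2  1.   6.8] open 0.0464
t: 16.05 position: [0.4348, -0.2595, -0.0015] tool_rot: [-180.0, -0.0, 90.0] ft_force: [-0.4, -0.3, 0.3] opening: 0.0614 grip_force: 0.0 t 16.05 z -0.0015 F [-0.4 -0.3  0.3] open 0.0614
t: 16.55 position: [0.4348, -0.2596, -0.0011] tool_rot: [180.0, -0.0, 89.8] ft_force: [-1.4, 0.8, 5.2] opening: 0.0473 grip_force: 24.8 t 16.55 z -0.0011 F [-1.4  0.8  5.2] open 0.0473
t 16.55 pos [ 0.4348 -0.2596 -0.0011] yaw 89.83 F [-1.4  0.8  5.2] open 0.0473 -> shift [ 36.44  12.28 -12.11] turn [ 0.   -0.   -0.17]
```

```bash

python3 -m creep '[0.4,0,0,-2,0,0,0, 0.4,0,0,-7,0,0,0, 0.4,0,0,-12,0,0,0, 0.4,5.6,1.9,-12,0,0,0, 0.4,11.2,3.8,-12,0,0,0, 0.4,16.8,5.7,-12,0,0,0, 0.4,22.4,7.6,-12,0,0,0, 0.4,28,9.5,-12,0,0,0, 0.4,33,11.3,-12,0,0,0, 0.4,36.4,12.4,-12,0,0,0, 0.4,36.4,12.4,-12,0,0,0, 0.4,36.4,12.4,-12,0,0,0]' 25 | tr '\n' ' ' ; python3 -c "
from h import *
go(.5587,.1045,.085,90)"; python3 chk.py 4 -1.9 && python3 -m creep '[0.4,0,0,1.5,0,0,0, 0.4,0,0,2.5,0,0,0, 0.4,0,0,3.3,0,0,0, 0.4,0,0,3.3,0,0,0]' > /dev/null; python3 -c "
from h import *
go(.5587,.1045,.085,90)"
```

```text
t: 18.05 position: [0.5581, 0.1042, 0.1183] tool_rot: [-179.9, 0.0, 89.9] ft_force: [-0.3, -0.2, -1.3] opening: 0.0473 grip_force: 26.8 t 18.05 pos [0.5581 0.1042 0.1183] yaw 89.95 F [-0.3 -0.2 -1.3] open 0.0473 -> shift [0.03 0.06 3.33] turn [-0.05  0.01 -0.05]
t 18.05 z 0.1183 F [-0.3 -0.2 -1.3] open 0.0473
t 18.55 pos [0.5583 0.1043 0.0848] yaw 90.0 F [ 0.1  0.7 -1.6] open 0.0474 -> shift [ 0.02  0.04 -0.02] turn [-0.08  0.    0.  ]
```

```bash

python3 -m creep '[0.4,0,0.03,0.2,0,0,0, 0.4,0,0.03,0.3,0,0,0]' >/dev/null; python3 chk.py 3 -1.9 &&
python3 -m creep '[0.4,0,0,0.1,0,0,0]' >/dev/null && python3 chk.py 3 -1.9 &&
python3 -m creep '[0.4,0,0,0.1,0,0,0]' >/dev/null && python3 chk.py 3 -1.9 &&
python3 -m creep '[0.4,0,0,0.1,0,0,0]' >/dev/null && python3 chk.py 3 -1.9 &&
python3 -m creep '[0.4,0,0,0.1,0,0,0]' >/dev/null && python3 chk.py 3 -1.9 &&
python3 -m creep '[0.4,0,0,0.1,0,0,0]' >/dev/null && python3 chk.py 3 -1.9 &&
python3 -m creep '[0.4,0,0,0.2,0,0,0, 0.4,0,0,0.5,0,0,0]' >/dev/null && python3 chk.py 3 -1.9 &&
python3 -m creep '[0.4,0,0,0.4,0,0,0, 0.4,0,0,0.7,0,0,0]' >/dev/null && python3 chk.py 3 -1.9 &&
python3 -m creep '[0.4,0,0,0.4,0,0,0, 0.4,0,0,0.7,0,0,0]' >/dev/null && python3 chk.py 3 -1.9 &&
python3 -m creep '[0.4,0,0,0.3,0,0,0, 0.4,0,0,0.5,0,0,0, 0.4,0,0,0.5,0,0,0]' >/dev/null && python3 chk.py 3 -1.9
python3 -c "
from h import *
go(.5587,.1045,.0427,90)"
```

```text
t 18.80 z 0.0827 F [-0.6  0.2 -2.4] open 0.0474
t 18.93 z 0.0817 F [-1.1  0.6 -2.2] open 0.0472
t 19.05 z 0.0807 F [ 1.1  0.1 -1.9] open 0.0474
t 19.18 z 0.0796 F [-0.  -0.4 -1.6] open 0.0474
t 19.30 z 0.0785 F [-0.3  0.1 -1.5] open 0.0473
t 19.43 z 0.0775 F [ 0.5 -0.4 -1.2] open 0.0472
t 19.68 z 0.0725 F [-0.1 -0.  -2.3] open 0.0474
t 19.93 z 0.0652 F [ 0.   0.1 -1.6] open 0.0468
t 20.18 z 0.0583 F [ 0.   0.6 -1.6] open 0.0476
t 20.55 z 0.0535 F [ 0.1 -0.5 -2.1] open 0.0473
t 20.55 pos [0.5589 0.1045 0.0535] yaw 90.03 F [ 0.1 -0.5 -2.1] open 0.0473 -> shift [-0.   -0.02  1.08] turn [-0.01 -0.    0.03]
```

```bash

python3 -m creep '[0.4,0,0,0.4,0,0,0, 0.4,0,0,0.7,0,0,0, 0.4,0,0,0.8,0,0,0, 0.4,0,0,0.8,0,0,0]' >/dev/null; python3 chk.py 3 -1.8 &&
python3 -m creep '[0.4,0,0,0.1,0,0,0]' >/dev/null && python3 chk.py 3 -1.8 &&
python3 -m creep '[0.4,0,0,0.05,0,0,0]' >/dev/null && python3 chk.py 2.5 -1.8 &&
python3 -m creep '[0.4,0,0,0.05,0,0,0]' >/dev/null && python3 chk.py 2.5 -1.8 &&
python3 -m creep '[0.4,0,0,0.05,0,0,0]' >/dev/null && python3 chk.py 2.5 -1.8 &&
python3 -m creep '[0.4,0,0,0.05,0,0,0]' >/dev/null && python3 chk.py 2.5 -1.8 &&
python3 -m creep '[0.4,0,0,0.05,0,0,0]' >/dev/null && python3 chk.py 2.5 -1.8 &&
python3 -m creep '[0.4,0,0,0.05,0,0,0]' >/dev/null && python3 chk.py 2.5 -1.8
python3 -c "
from h import *
go(.5587,.1045,.0427,90)"
```

```text
t 21.05 z 0.0455 F [ 0.2  0.  -1.5] open 0.0469
t 21.18 z 0.0447 F [ 0.2  0.1 -2. ] open 0.0469
t 21.30 z 0.0441 F [ 0.3 -0.1 -1.7] open 0.0475
t 21.43 z 0.0436 F [-0.8  0.2 -0.7] open 0.0474
t 21.55 z 0.0431 F [ 0.5  0.1 -0.9] open 0.0470
t 21.68 z 0.0429 F [-2.3 -0.2  6.7] open 0.0472
t 21.68 pos [0.559  0.1045 0.0429] yaw 90.04 F [-2.3 -0.2  6.7] open 0.0472 -> shift [-0.   -0.03  0.02] turn [ 0.01 -0.    0.04]
```

```bash

python3 -m creep '[0.4,0,0,-0.02,0,0,0, 0.7,0,0,-0.02,0,0,0, 0.72,0,0,-0.02,0,0,0, 0.72,0,0,-0.02,0,0,0]' 20 | tr '\n' ' '; python3 chk.py 3 && python3 -m creep '[0.72,0,0,-0.5,0,0,0, 0.72,0,0,-3,0,0,0, 0.72,0,0,-7,0,0,0, 0.72,0,0,-10,0,0,0, 0.58,-4.8,-2.6,-10,0,0,0, 0.58,-9.8,-5.3,-10,0,0,0, 0.58,-15,-8,-10,0,0,0, 0.58,-19.7,-10.6,-8,0,0,0, 0.58,-19.7,-10.6,-3,0,0,0, 0.58,-19.7,-10.6,1,0,0,0, 0.58,-19.7,-10.6,1,0,0,0]' | tr '\n' ' '
python3 -c "
from h import *
go(.4527,-.0927,0,90)"
```

```text
t: 22.18 position: [0.559, 0.1045, 0.0428] tool_rot: [180.0, -0.0, 90.0] ft_force: [-0.5, -0.4, 0.1] opening: 0.0611 grip_force: 0.0 t 22.18 z 0.0428 F [-0.5 -0.4  0.1] open 0.0611
t: 23.55 position: [0.452, -0.0924, 0.0313] tool_rot: [-179.8, -0.1, 90.0] ft_force: [-0.2, -0.2, 0.6] opening: 0.0497 grip_force: 0.0 t 23.55 pos [ 0.452  -0.0924  0.0313] yaw 90.01 F [-0.2 -0.2  0.6] open 0.0497 -> shift [-0.04  0.08  3.13] turn [-0.24 -0.09  0.01]
```

```bash

python3 -m creep '[0.58,0,0,1.5,0,0,0, 0.58,0,0,2.7,0,0,0, 0.58,0,0,3.25,0,0,0, 0.58,0,0,3.25,0,0,0]' 20 | tr '\n' ' '; python3 chk.py 4 && python3 -m creep '[0.35,0,0,0,0,0,0, 0.25,0,0,0,0,0,0, 0.25,0,0,0,0,0,0]' 20 | tr '\n' ' '; python3 chk.py 9 && python3 -m creep '[0.58,0,0,0,0,0,0, 0.58,0,0,0,0,0,0, 0.58,0,0,0,0,0,10, 0.58,0,0,0,0,0,20, 0.58,0,0,0,0,0,30, 0.58,0,0,0,0,0,40, 0.58,0,0,0,0,0,50, 0.58,0,0,0,0,0,60, 0.58,0,0,0,0,0,70, 0.58,0,0,0,0,0,80, 0.58,0,0,0,0,0,90, 0.58,0,0,0,0,0,90]' 20 | tr '\n' ' '; python3 chk.py 8 && python3 -m creep '[0.35,0,0,0,0,0,0, 0.25,0,0,0,0,0,0, 0.25,0,0,0,0,0,0, 0.25,0,0,0,0,0,0]' 25| tr '\n' ' ' ; python3 chk.py 8; python3 -c "
from h import *
go(.5588,.1045,.12,0)"
```

```text
t: 24.05 position: [0.4532, -0.0925, 0.0005] tool_rot: [180.0, -0.0, 90.0] ft_force: [-0.6, -0.0, -0.3] opening: 0.0495 grip_force: 0.0 t 24.05 z 0.0005 F [-0.6 -0.  -0.3] open 0.0495
t: 24.42 position: [0.4532, -0.0926, 0.0009] tool_rot: [180.0, 0.0, 90.0] ft_force: [-0.8, 1.0, 7.0] opening: 0.0345 grip_force: 19.8 t 24.43 z 0.0009 F [-0.8  1.   7. ] open 0.0345
t: 25.92 position: [0.4531, -0.0925, 0.0002] tool_rot: [-180.0, 0.0, 0.1] ft_force: [0.1, -0.3, 1.4] opening: 0.0496 grip_force: 0.0 t 25.93 z 0.0002 F [ 0.1 -0.3  1.4] open 0.0496
t: 26.42 position: [0.4531, -0.0925, 0.0004] tool_rot: [-180.0, -0.0, 0.1] ft_force: [-0.8, 0.8, 4.9] opening: 0.0342 grip_force: 24.5 t 26.43 z 0.0004 F [-0.8  0.8  4.9] open 0.0342
t 26.43 pos [ 4.531e-01 -9.250e-02  4.000e-04] yaw 0.13 F [-0.8  0.8  4.9] open 0.0342 -> shift [ 10.62 -19.68 -11.95] turn [-0.   -0.01  0.13]
```

```bash

python3 -m creep '[0.25,0,0,-2,0,0,0, 0.25,0,0,-7,0,0,0, 0.25,0,0,-12,0,0,0, 0.25,2.6,-4.9,-12,0,0,0, 0.25,5.3,-9.8,-12,0,0,0, 0.25,8,-14.8,-12,0,0,0, 0.25,10,-18.5,-12,0,0,0, 0.25,10.6,-19.7,-11,0,0,0, 0.25,10.6,-19.7,-9.5,0,0,0, 0.25,10.6,-19.7,-8.7,0,0,0, 0.25,10.6,-19.7,-8.6,0,0,0, 0.25,10.6,-19.7,-8.6,0,0,0]' 25 | tr '\n' ' ' ; python3 chk.py 3 -0.95; python3 -c "
from h import *
go(.5588,.1045,.0583,0)"
```

```text
t: 27.92 position: [0.5589, 0.1038, 0.0864] tool_rot: [-180.0, -0.0, -0.0] ft_force: [-0.8, 0.6, -0.8] opening: 0.0343 grip_force: 25.5 t 27.93 z 0.0864 F [-0.8  0.6 -0.8] open 0.0343
t 27.93 pos [0.5589 0.1038 0.0864] yaw -0.02 F [-0.8  0.6 -0.8] open 0.0343 -> shift [-0.01 -0.07  2.81] turn [-0.   -0.   -0.02]
```

```bash

python3 -m creep '[0.25,0,-0.04,0.1,0,0,0, 0.25,0,-0.04,0.2,0,0,0]' >/dev/null; python3 chk.py 3 -1 &&
python3 -m creep '[0.25,0,0,0.1,0,0,0]' >/dev/null && python3 chk.py 3 -1 &&
python3 -m creep '[0.25,0,0,0.1,0,0,0]' >/dev/null && python3 chk.py 3 -1 &&
python3 -m creep '[0.25,0,0,0.1,0,0,0]' >/dev/null && python3 chk.py 3 -1 &&
python3 -m creep '[0.25,0,0,0.1,0,0,0]' >/dev/null && python3 chk.py 3 -1 &&
python3 -m creep '[0.25,0,0,0.1,0,0,0]' >/dev/null && python3 chk.py 3 -1 &&
python3 -m creep '[0.25,0,0,0.1,0,0,0]' >/dev/null && python3 chk.py 3 -1 &&
python3 -m creep '[0.25,0,0,0.1,0,0,0]' >/dev/null && python3 chk.py 3 -1 &&
python3 -m creep '[0.25,0,0,0.3,0,0,0, 0.25,0,0,0.6,0,0,0]' >/dev/null && python3 chk.py 3 -1 &&
python3 -m creep '[0.25,0,0,0.3,0,0,0, 0.25,0,0,0.6,0,0,0, 0.25,0,0,0.6,0,0,0]' >/dev/null && python3 chk.py 3 -1
python3 -c "
from h import *
go(.5588,.1045,.0583,0)"
```

```text
t 28.18 z 0.0845 F [-0.3  0.  -0.3] open 0.0341
t 28.30 z 0.0834 F [ 0.2 -0.  -1.4] open 0.0340
t 28.43 z 0.0823 F [ 0.2  0.2 -1. ] open 0.0342
t 28.55 z 0.0812 F [ 0.4 -0.5 -0.6] open 0.0348
t 28.68 z 0.0802 F [-0.6 -1.6 -1.3] open 0.0345
t 28.80 z 0.0792 F [-1.1 -1.  -0.1] open 0.0343
t 28.93 z 0.0782 F [-2.4 -1.1 -0.4] open 0.0344
t 29.05 z 0.0773 F [-0.8 -1.5 -0.7] open 0.0346
t 29.30 z 0.0711 F [-0.8 -2.1 -0. ] open 0.0343
t 29.68 z 0.0649 F [-0.6 -2.2 -2.5] open 0.0343
t 29.68 pos [0.5588 0.1049 0.0649] yaw 0.03 F [-0.6 -2.2 -2.5] open 0.0343 -> shift [0.   0.04 0.66] turn [-0.    0.03  0.03]
```

```bash

python3 -m creep '[0.25,-0.02,0.05,0,0,0,0, 0.25,-0.02,0.05,0.3,0,0,0, 0.25,-0.02,0.05,0.45,0,0,0, 0.25,-0.02,0.05,0.45,0,0,0]' >/dev/null; python3 chk.py 3 -1 &&
python3 -m creep '[0.25,0,0,0.05,0,0,0]' >/dev/null && python3 chk.py 2.5 -1 &&
python3 -m creep '[0.25,0,0,0.05,0,0,0]' >/dev/null && python3 chk.py 2.5 -1 &&
python3 -m creep '[0.25,0,0,0.05,0,0,0]' >/dev/null && python3 chk.py 2.5 -1 &&
python3 -m creep '[0.25,0,0,0.05,0,0,0]' >/dev/null && python3 chk.py 2.5 -1 &&
python3 -m creep '[0.25,0,0,0.05,0,0,0]' >/dev/null && python3 chk.py 2.5 -1 &&
python3 -m creep '[0.25,0,0,0.05,0,0,0]' >/dev/null && python3 chk.py 2.5 -1
python3 -c "
from h import *
go(.5588,.1045,.0583,0)"
```

```text
t 30.18 z 0.0607 F [ 0.3  0.6 -0.5] open 0.0341
t 30.30 z 0.0603 F [-0.3  0.2 -0.8] open 0.0344
t 30.43 z 0.0598 F [-0.2  0.4 -1.1] open 0.0342
t 30.55 z 0.0593 F [ 0.1  0.1 -0.6] open 0.0345
t 30.68 z 0.0588 F [ 0.2 -0.2 -1. ] open 0.0342
t 30.80 z 0.0585 F [-2.1 -0.7  6.2] open 0.0343
t 30.8 pos [0.5588 0.1044 0.0585] yaw 0.03 F [-2.1 -0.7  6.2] open 0.0343 -> shift [ 0.   -0.01  0.02] turn [-0.01 -0.01  0.03]
```

Home at the expected height. I'll release, rise and check.

```bash

python3 -m creep '[0.25,0,0,-0.02,0,0,0, 0.55,0,0,-0.02,0,0,0, 0.58,0,0,-0.02,0,0,0, 0.58,0,0,-0.02,0,0,0]' 20 | tr '\n' ' '; python3 chk.py 3 && python3 -m creep '[0.58,0,0,-0.5,0,0,0, 0.58,0,0,-2,0,0,0, 0.58,0,0,-5,0,0,0, 0.58,0,0,-9,0,0,0, 0.58,-2,5,-10,0,0,0, 0.58,-4,11,-10,0,0,0, 0.58,-6,17,-10,0,0,0, 0.58,-6,23,-10,0,0,0, 0.58,-6,25,-10,0,0,0, 0.58,-6,25,-10,0,0,0]' | tr '\n' ' '
python3 - <<'E'
from fit import *
S=imaging.get_image("scene")[:,:,::-1];T=imaging.get_image("top")[:,:,::-1]
p=proj("scene",[[.5587,.1045,.05]])[0];q=proj("top",[[.5587,.1045,.05]])[0]
c=lambda a,p:cv2.resize(a[int(p[1])-25:int(p[1])+25,int(p[0])-33:int(p[0])+33],None,fx=6,fy=6,interpolation=cv2.INTER_CUBIC)
cv2.imwrite("pics/f1.png",np.hstack([c(T,q),c(S,p)]))
E
```

```text
t: 31.3 position: [0.5588, 0.1044, 0.0585] tool_rot: [-180.0, -0.0, 0.0] ft_force: [0.5, 0.0, 0.0] opening: 0.0495 grip_force: 0.0 t 31.30 z 0.0585 F [0.5 0.  0. ] open 0.0495
t: 32.55 position: [0.4988, -0.1465, 0.1591] tool_rot: [180.0, -0.0, -0.1] ft_force: [0.3, 0.6, 0.4] opening: 0.0497 grip_force: 0.0
```

View pics/f1.png

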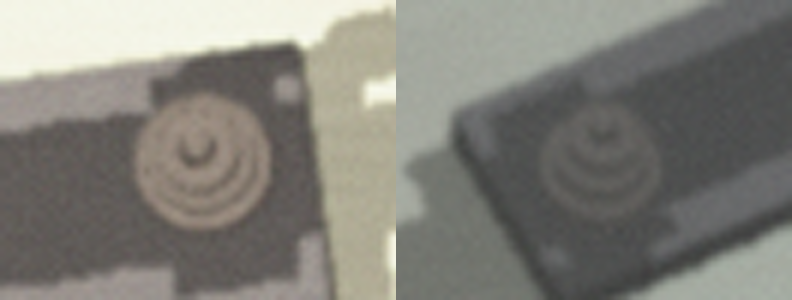

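The stack is flat and concentric in both views, widest at the bottom and narrowest on top, with the spindle end through the bore.

```bash
python3 -c "
from bench import arm
print(arm.hand_in())"
```

```text
the job is handed in; nothing more can be done
None
```

All three collars are threaded on the spindle (widest, middle, narrowest on top), flat and released. I handed the job in at about 33 s of the 72 s, with wrist force readings never above about 7 N; the hand-in returned no verdict.

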